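# Reload the counter roll dispenser from the crock

## Robot

A 6-joint arm with a two-finger parallel gripper is mounted at the origin on the work surface. World frame = base frame: x ahead of the robot, y to its left, z up, the work surface at z = 0. Lengths are in m, angles in rad, forces in N, time in s.
With the tool pointing down it reaches from about 0.375 to 0.9 m from the base axis. Payload 3.1 kg.
Tool frame: the origin (TCP) lies midway between the tips of the shut fingers; the grasp point (between the pads) lies 19 mm behind it (manip.pinch_z is the distance from the TCP to the grasp point, in m); z points along the fingers, y is the line along which they close (so a half turn about z gives the same grasp; the last joint's range is limited). The gripper opens to 85 mm and grips with 20 to 120 N. Pads are 22 mm wide; open, the fingers measure 114 mm over their backs; the gripper's body (76 mm by 85 mm) begins 54 mm behind the grasp point. The pads swing forward as they close: fully open they stand 13 mm farther back than shut.
Start: joints at [1.026, 0.527, 1.433, -0, 1.181, -0.178], TCP at [0.224, 0.584, 0.231] pointing down, gripper open.
Joint ranges: [-3.08, 3.08], [-0.75, 2.2], [0.22, 2.44], [-1.43, 4.57], [0, 2.65], [-2.85, 2.85]. Speed limits (rad/s): [2.79, 2.79, 3.14, 3.14, 3.14, 3.14].

## Interface

Orientations are given as a unit quaternion [x, y, z, w].
In Python, from station import manip, viewer, ticket gives the robot as it stands.
- The arm moves only by the shell command python3 -m creep 'ROWS' [FORCE]. ROWS is JSON, a list of rows, each an object with "slide": the shift along the tool's x, y, z in cm, a list of three; "angular": the turn, a rotation vector about the tool's x, y, z in rad, a list of three; "claw": the opening, from -1 (shut) to 1 (fully open). A call has 1 to 10 rows; each row shifts and turns the commanded pose from where the row before left it, along the tool's axes as they then stand; what a row does not reach is not made up. A row lasts 1/12 s, in which the tool goes at most 41.7 mm and 7.16 degrees, less where a joint would pass 70% of its speed; a pose out of reach is approached as far as the arm can. A call with a gripper value outside its range is refused whole. The fingers move at their own pace and stop on an object; FORCE is the grip in N (left out, the last holds). Time passes only in rows, so rows that do not move let the fingers close. It gives the time, the measured TCP pose, the force, the opening and the grip force at its end, in the units of the state.
- manip.sense(): the state, without advancing time (a new reading comes with each control period).
- viewer.snapshot(name): name is "scene" or "top" or "wrist"; returns the picture (480x640x3 uint8, blue, green, red); there is no depth.
- viewer.calibration(name): a dict with "fov_y" (degrees; the focal length in pixels is half the picture's height over the tangent of half this angle, whatever the lens; pixels are square), "cx", "cy" (the principal point, pixels), "k1" (the pictures are not rectified: a ray, as slopes to the right and down, at radius r is drawn at 1 + k1 r^2 times it, then the intrinsics apply), "T" (4x4, takes a point from camera to world coordinates); the wrist camera has in their place "tool_from_camera" (4x4, takes a point from camera to tool coordinates, whose origin is the TCP and whose axes are the flange's). Camera axes: x right, y up, looking along -z (the intrinsics and any distortion apply to the point x, -y, -z); pixel columns grow to the right and rows downward; lengths in m; the calibration is good to about 2 mm. A picture is of the moment at which its call begins: read the wrist's pose just before it. calibration takes no time and is no camera call.
- ticket.sign_off(): hands the job in; it is judged then, once.
The state is a dict: "t": time; "q": joint angles; "qd": joint speeds; "tau": joint torques, N m; "tcp_pos": TCP position; "tool_rot": TCP orientation; "force": force on the tool from outside, world axes, zero at the start; "ft_torque": the same for the moment, N m; "finger_gap": opening from 0.0 (shut) to 1.0 (fully open); "gripper_force": force on a finger pad.
Only numpy, scipy, OpenCV 4.12 (cv2) and the standard library are available. Lean on these libraries where they do the work, as an engineer would, in place of code of your own. Each camera call takes 0.05 s, during which the arm holds its last target. There are 200 camera calls.

## Task

Reload the empty paper dispenser: draw the spare roll up out of its crock, lay it down gently on the counter without letting it drop or topple, and let go of it there; then take it again and lower it into the dispenser, so that it lies on both support bars between the end cheeks. Do not tip or drag the crocks, and leave the other things on the counter where they are.

Things in the scene. Friction and masses are not known exactly. Their poses are not given: they have to be found in the camera images.
- roll: The spare paper roll: a stiff cylinder 220 mm long, 40 mm across, 0.2 to 0.35 kg, off-white with a brown card band round its middle. Origin at the centre of its foot end (down in the crock); x runs along its axis to the head end. It leans about 12 degrees on the rim, any way round. Laid on the counter its axis is 20 mm up and it hardly rolls. Either end may go to either side.
- roll_mid (a point): The centre of the roll: on its axis, 110 mm from either end. Axes as roll.
- roll_head (a point): The centre of the roll's head end (the end up out of the crock, about 225 mm above the counter at the start). Axes as roll.
- roll_crock: The white stoneware crock that holds the roll: round, 94 mm outside (97 mm over its raised band), 84 mm inside, 105 mm high, floor 8 mm thick, 1.0 kg, loose on the counter. Origin at the centre of its underside, z up.
- tool_crock: A second crock like the first (1.15 kg, loose), full of wooden spoons and a spatula that stand up to 225 mm above the counter and spread up to 65 mm from its axis. Not part of the job. Origin at the centre of its underside, z up. Either crock may stand in either place.
- dispenser: The empty dispenser, fixed. Base plate 165 x 252 mm, 8 mm thick; two grey end cheeks, 234 mm apart inside, 6 mm thick, 90 mm high, from 45 mm in front to 55 mm behind the origin; between them two parallel steel bars 12 mm thick, 28 mm apart, centres 30 mm up: the roll lies in the valley between them. Origin on the counter under the bars' middle; y runs along the bars, -x is the front.
- cradle (a point): The point where the middle of the loaded roll belongs: midway between the cheeks and the bars, 52 mm above the counter, where the roll rests on both bars. Axes as dispenser.
- tear_strip (a point): The middle of the top of the toothed tear strip, which spans the dispenser's cheeks 88 mm in front of the bars' middle, 46 mm above the counter. Axes as dispenser.
- clear_counter (a point): The middle, on the counter's surface, of a stretch of bare counter that is always free at the start: 240 mm along the world's y by 90 mm along x.
- syrup: An amber glass syrup bottle, 64 mm across, 200 mm high. Leave it alone. Origin at the centre of its underside.
- sugar_jar: A glass sugar jar with a steel lid, 80 mm across, 110 mm high. Leave it alone. Origin at the centre of its underside.
- espresso_cup: A white espresso cup on a saucer 124 mm across, 66 mm high over all, one piece. Leave it alone. Origin at the centre of its underside.
Things that resemble listed ones, but are neither listed nor needed, are in the scene too. Leave any black look-alike of the roll alone. What is shaped like the tool_crock but yellow is not meant.

How it is judged:
On the way, in this order (a step that is already met when the one before it is completed fails the run):
1. the roll is drawn up out of its crock: its foot end is clear of the crock's rim (height (world z) of roll above 0.105 m).
2. the roll lies flat on the counter and the fingers have let it go (height (world z) of roll_mid below 0.026 m and angle between roll's own x axis and vertical between 1.5 and 1.64 rad and contact force between roll and the fingers below 0.1 N and linear speed of roll below 0.03 m/s), for 0.2 s.
At the end, for the whole second after the job is handed in: The roll lies still on both bars between the cheeks: its middle within 6 mm of the cradle point across the bars and in height, within 12 mm along them, its axis within 0.06 rad of the bars; both crocks stand upright (x of roll_mid in the frame of cradle between -0.006 and 0.006 m and y of roll_mid in the frame of cradle between -0.012 and 0.012 m and z of roll_mid in the frame of cradle between -0.005 and 0.005 m and angle between the x axis of roll and the y axis of dispenser, either way round below 0.06 rad and linear speed of roll below 0.02 m/s and angular speed of roll below 0.2 rad/s and angle between each of roll_crock, tool_crock's own z axis and vertical below 0.1 rad); the robot touches nothing.
It fails at once if the roll topples: it turns faster than 5.5 rad/s while it is sloping (angular speed of roll above 5.5 rad/s and angle between roll's own x axis and vertical between 0.35 and 1.45 rad).
It fails at once if the roll is dropped: it moves faster than 0.8 m/s out of the fingers (linear speed of roll above 0.8 m/s and contact force between roll and the fingers below 0.1 N).
It fails at once if the roll's crock is tipped by over 0.3 rad or dragged over 60 mm (angle between roll_crock's own z axis and vertical above 0.3 rad or distance of roll_crock from where it was at the start of the episode above 0.06 m).
It fails at once if the tool crock is shifted by over 30 mm or tipped (angle between tool_crock's own z axis and vertical above 0.3 rad or distance of tool_crock from where it was at the start of the episode above 0.03 m).
It fails at once if the syrup bottle, sugar jar or espresso cup is shifted by over 30 mm or upset (distance of any of syrup, sugar_jar, espresso_cup from where it was at the start of the episode above 0.03 m or angle between any of syrup, sugar_jar, espresso_cup's own z axis and vertical above 0.3 rad).
It also fails if it takes over 61 s, if anything falls off the work surface, if the arm or the gripper's body presses on something with over 40 N, if the wrist force passes 120 N, or if a joint passes its speed limit or range.

## Working session

There is one attempt and no reset: what is moved stays moved. The work goes in short steps, Python scripts to look and compute and a shell command to move; the robot and the scene stay as the last step left them, time stands still between calls to the robot, and variables do not carry over. Pictures are saved under pics/ and viewed, at most 10 in all, crops included, and the job is handed in when it is done.

```bash
ls; mkdir -p pics; cat > h.py <<'E'
import numpy as np,cv2,json
from station import manip,viewer,ticket
from scipy.spatial.transform import Rotation as R
def ray(name,u,v,T=None):
    c=viewer.calibration(name);f=240/np.tan(np.radians(c['fov_y'])/2)
    d=np.array([(u-c['cx'])/f,(v-c['cy'])/f]);s=d.copy()
    for _ in range(30): s=d/(1+c['k1']*(s@s))
    T=np.array(c['T']) if T is None else T
    return T[:3,3],T[:3,:3]@np.array([s[0],-s[1],-1])
def atz(name,u,v,z,T=None):
    o,d=ray(name,u,v,T);return o+d*(z-o[2])/d[2]
def proj(name,P,T=None):
    c=viewer.calibration(name);f=240/np.tan(np.radians(c['fov_y'])/2)
    T=np.array(c['T']) if T is None else T
    p=T[:3,:3].T@(np.array(P)-T[:3,3]);s=np.array([p[0],-p[1]])/-p[2];s=s*(1+c['k1']*(s@s))
    return np.array([c['cx'],c['cy']])+f*s
def tri(*rs):
    A=0;b=0
    for o,d in rs:
        d=d/np.linalg.norm(d);M=np.eye(3)-np.outer(d,d);A=A+M;b=b+M@o
    return np.linalg.solve(A,b)
E
python3 - <<'E'
from h import *
for n in('scene','top'):
    cv2.imwrite(f'pics/{n}0.png',viewer.snapshot(n)); c=viewer.calibration(n); print(n,c)
s=manip.sense();print(s,manip.pinch_z); print(viewer.calibration('wrist'))
E
```

```text
pics
scene {'fov_y': 53.43645572305851, 'cx': 321.39508301341715, 'cy': 247.3761511332697, 'k1': -0.025799818277190988, 'T': array([[ 0.59555243, -0.54869529,  0.58672888,  1.37009321],
       [ 0.80313511,  0.42221067, -0.42037143, -0.59949862],
       [-0.01706737,  0.72157579,  0.69212504,  1.11769448],
       [ 0.        ,  0.        ,  0.        ,  1.        ]])}
top {'fov_y': 44.25543260979363, 'cx': 329.88696550680635, 'cy': 244.22201663913492, 'k1': 0.02999782860831302, 'T': array([[-0.01181531,  0.9883231 , -0.15191392,  0.31111191],
       [-0.99990047, -0.01284932, -0.00582658, -0.03662406],
       [-0.00771054,  0.15182996,  0.98837655,  1.91314776],
       [ 0.        ,  0.        ,  0.        ,  1.        ]])}
{'t': 0.1, 'q': array([ 1.02649589e+00,  5.28409343e-01,  1.43376403e+00,  3.75176692e-05,
        1.18139775e+00, -1.78507256e-01]), 'qd': array([ 0.00022418, -0.00278258, -0.00217473, -0.00100537,  0.00023368,
       -0.00108345]), 'tau': array([ 5.16268374e-04, -4.43307817e+01, -1.78586698e+01, -2.23919965e-04,
        3.82731188e-03,  1.34180784e-06]), 'tcp_pos': array([0.22318852, 0.58310984, 0.23041249]), 'tool_rot': array([ 1.81885542e-01,  9.83319211e-01, -9.19195546e-04, -3.66007300e-04]), 'force': array([ 0.21274227,  0.70936469, -0.23190071]), 'ft_torque': array([0.04285339, 0.01719727, 0.02015826]), 'gripper_force': 0.0, 'finger_gap': 1.0012091463567347} 0.0187
{'fov_y': 59.90800290095831, 'cx': 313.6941356584984, 'cy': 233.8626254609286, 'k1': -0.0036935460911000323, 'tool_from_camera': array([[ 1.04664316e-03,  9.64379890e-01,  2.64519058e-01,
         6.67525426e-02],
       [ 9.99999439e-01, -9.66773490e-04, -4.32126375e-04,
        -3.80283269e-04],
       [-1.61003973e-04,  2.64519361e-01, -9.64380361e-01,
        -1.42529237e-01],
       [ 0.00000000e+00,  0.00000000e+00,  0.00000000e+00,
         1.00000000e+00]])}
```

View pics/scene0.png

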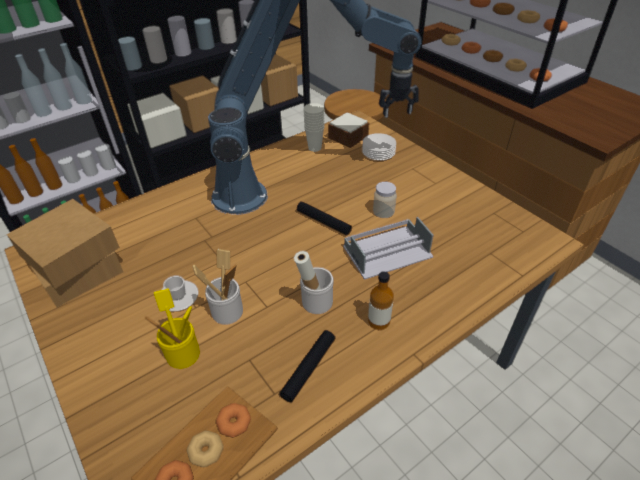

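View pics/top0.png

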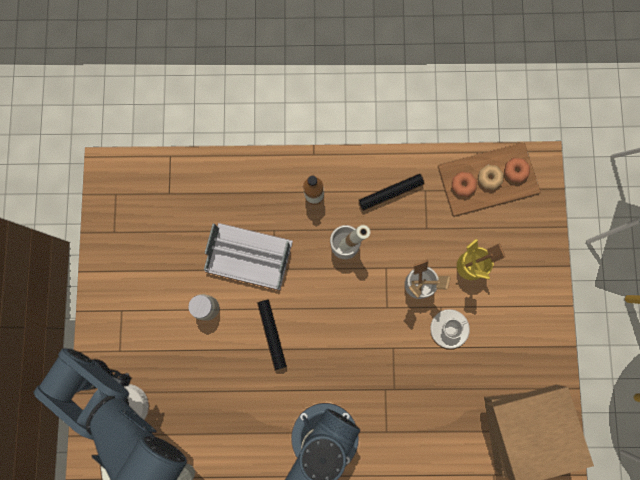

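The only off-white roll is at scene (303,262) / top (363,232). Possible confusions are the black bars at scene (324,218) and (308,365), the cup tower at scene (314,128), the tool crock with spoons at scene (224,300) and the yellow crock at scene (178,343). I choose the off-white one and check it in a close crop.

```bash
python3 - <<'E'
from h import *
s=cv2.imread('pics/scene0.png');t=cv2.imread('pics/top0.png')
def cr(im,x,y,w,h,W,H): return cv2.resize(im[y:y+h,x:x+w],(W,H),interpolation=cv2.INTER_CUBIC)
a=cr(s,280,240,80,60,400,300);b=cr(s,340,210,100,75,400,300)
c=cr(t,320,215,80,60,400,300);d=cr(t,200,215,100,75,400,300)
cv2.imwrite('pics/crops.png',np.vstack([np.hstack([a,b]),np.hstack([c,d])]))
for n,u,v,z in [('crock rim c',346,240,.105),('bottle',314,184,.2),('sugar',202,308,.11),('blackA',265,303,.02),('blackA2',281,368,.02),('blackB',362,205,.02),('blackB2',421,181,.02),('tool',422,283,.105),('cup',450,328,.03),('edge far',325,146,0),('edgeL',84,300,0)]:
    print(n,atz('top',u,v,z).round(3))
E
```

```text
crock rim c [ 0.602 -0.076  0.105]
bottle [0.757 0.019 0.2  ]
sugar [0.397 0.365 0.11 ]
blackA [0.415 0.184 0.02 ]
blackA2 [0.211 0.133 0.02 ]
blackB [ 0.731 -0.132  0.02 ]
blackB2 [ 0.809 -0.328  0.02 ]
tool [ 0.465 -0.307  0.105]
cup [ 0.329 -0.401  0.03 ]
edge far [ 0.94  -0.013  0.   ]
edgeL [0.433 0.77  0.   ]
```

View pics/crops.png

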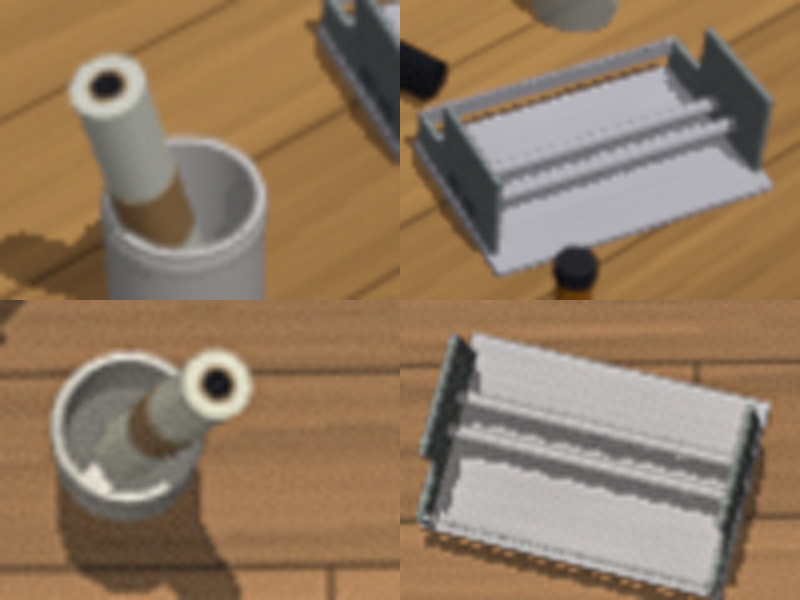

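The crop confirms the off-white roll with its brown band in the white crock. Its head centre is at scene (301.4,257.2) and top (363.4,231.8). The dispenser's toothed front strip faces the robot, and its bars and cheeks are clear in both views.

```bash
cat >> h.py <<'E'
def pose(): 
    s=manip.sense();return np.array(s['tcp_pos']),R.from_quat(s['tool_rot'])
def row(p,Rt,N,base=None):
    p0,R0=base or pose();rel=R0.inv()*Rt;d=R.from_rotvec(rel.as_rotvec()/N)
    M=sum((d**k).as_matrix() if k else np.eye(3) for k in range(N))
    s=np.linalg.solve(M,R0.inv().apply(np.array(p)-p0))
    return (s*100).round(3).tolist(),d.as_rotvec().round(4).tolist()
E
python3 - <<'E'
from h import *
from scipy.optimize import least_squares
S=lambda x,y:(280+x/5-.1,240+y/5-.1)
head=tri(ray('scene',301.3,257.1),ray('top',363.3,231.7))
cr=atz('top',345.6,240.6,.105);print('head',head,'crock',cr)
l=head-cr;print('lean az',np.degrees(np.arctan2(l[1],l[0])))
# dispenser
sc=lambda x,y:np.array([340+x/4,210+y/4])
tp=lambda x,y:np.array([200+x/4,215+y/4])
obs=[('scene',sc(41,105),[-.045,-.12,.09]),('scene',sc(100,182),[.055,-.12,.09]),('scene',sc(309,32),[-.045,.12,.09]),('scene',sc(371,99),[.055,.12,.09]),
('top',tp(62,97),[.014,.117,.033]),('top',tp(55,132),[-.014,.117,.033])]
lin=[('top',tp(330,163),.014),('top',tp(325,195),-.014),('top',tp(200,130),.014),('top',tp(190,163),-.014)]
def res(q):
    W=lambda P:np.append(np.array([[np.cos(q[2]),-np.sin(q[2])],[np.sin(q[2]),np.cos(q[2])]])@P[:2]+q[:2],P[2])
    r=[]
    for n,uv,P in obs:r+=list(proj(n,W(P))-uv)
    for n,uv,x in lin:
        a,b=proj(n,W([x,.1,.036])),proj(n,W([x,-.1,.036]));d=(b-a)/np.linalg.norm(b-a);r.append(d[0]*(uv-a)[1]-d[1]*(uv-a)[0])
    return np.array(r)
f=least_squares(res,[.53,.24,0.],loss='soft_l1');print('disp',f.x,res(f.x).round(1))
E
```

```text
head [ 0.60760974 -0.12231227  0.22247846] crock [ 0.59975683 -0.07483367  0.105     ]
lean az -80.60836861148768
disp [ 0.5812375   0.23674197 -0.25195603] [-0.3 -1.5 -1.4 -0.5 -1.8 -2.3 -1.3 -0.5 -0.9 -0.9 -1.5 -1.3  1.   0.4
  0.6  0.5]
```

```bash
cat >> h.py <<'E'
def tilt(az,pitch):  # tool z tilted by pitch (deg) from down toward azimuth az (deg); tool y horizontal at az+90
    a=np.radians(az);p=np.radians(pitch);h=np.array([np.cos(a),np.sin(a),0])
    z=np.sin(p)*h-np.cos(p)*np.array([0,0,1]);y=np.array([-h[1],h[0],0])
    return R.from_matrix(np.array([np.cross(y,z),y,z]).T)
head=np.array([.6076,-.1223,.2225]);az=-80.6
axis=np.array([.2079*np.cos(np.radians(az)),.2079*np.sin(np.radians(az)),.978])
E
python3 - <<'E'
from h import *
Rg=tilt(az,55);z=Rg.apply([0,0,1]);g=head-.08*axis;tg=g+.016*z
print('g',g,'tcp',tg)
p0,R0=pose()
A=(np.array([.45,.22,.40]),tilt(az,0)); B=(tg-.13*z,Rg)
print('up',row(p0+[0,0,.15],R0,4))
b=(p0+[0,0,.15],R0)
print(row(*A,10,b)); print(B[0],row(*B,12,A)); print(row(tg,Rg,10,B))
E
```

```text
g [ 0.60488356 -0.10589133  0.14426   ] tcp [ 0.60702418 -0.11882177  0.13508278]
up ([0.001, -0.007, -3.75], [0.0, 0.0, 0.0])
([-4.408, -0.794, -0.195], [-0.0002, 0.0001, 0.1041])
[ 0.58963164 -0.01376194  0.20964771] ([-1.284, 0.83, 2.426], [0.0, -0.08, -0.0])
([0.0, -0.0, 1.3], [0.0, 0.0, 0.0])
```

```bash
python3 -m creep '[{"slide":[0,0,-3.8],"angular":[0,0,0.1],"claw":1},{"slide":[0,0,-3.8],"angular":[0,0,0.1],"claw":1},{"slide":[0,0,-3.8],"angular":[0,0,0.1],"claw":1},{"slide":[0,0,-3.8],"angular":[0,0,0.1],"claw":1},{"slide":[0,0,0],"angular":[0,0,0.1],"claw":1}]'
python3 - <<'E'
from h import *
print(row(np.array([.45,.22,.40]),tilt(az,0),13))
E
```

```text
t: 0.52
tcp_pos: [0.2252, 0.5868, 0.3925]
tool_rot: [0.422, 0.907, 0.008, 0.001]
force: [0.7, 1.3, 0.9]
finger_gap: 0.998
gripper_force: 0.0
([-3.333, 0.325, -0.067], [0.0011, -0.0007, 0.0412])
```

```bash
python3 -m creep '[{"slide":[-3.3,0.3,0],"angular":[0,0,0.04],"claw":1},{"slide":[-3.3,0.3,0],"angular":[0,0,0.04],"claw":1},{"slide":[-3.3,0.3,0],"angular":[0,0,0.04],"claw":1},{"slide":[-3.3,0.3,0],"angular":[0,0,0.04],"claw":1},{"slide":[-3.3,0.3,0],"angular":[0,0,0.04],"claw":1},{"slide":[-3.3,0.3,0],"angular":[0,0,0.04],"claw":1},{"slide":[-3.3,0.3,0],"angular":[0,0,0.04],"claw":1},{"slide":[-3.3,0.3,0],"angular":[0,0,0.04],"claw":1},{"slide":[-3.3,0.3,0],"angular":[0,0,0.04],"claw":1},{"slide":[-3.3,0.3,0],"angular":[0,0,0.04],"claw":1}]'
python3 - <<'E'
from h import *
Rg=tilt(az,55);z=Rg.apply([0,0,1]);g=head-.08*axis;tg=g+.016*z
p0,R0=pose();A=(np.array([.48,.15,.38]),tilt(az,0))
print(row(*A,4));print(row(tg-.13*z,Rg,10,A),manip.sense()['q'].round(2))
cv2.imwrite('pics/w1.png',viewer.snapshot('wrist')); np.save('w1.npy',np.r_[p0,R0.as_quat()])
E
```

```text
t: 1.35
tcp_pos: [0.414, 0.3133, 0.3828]
tool_rot: [0.592, 0.806, -0.0, -0.0]
force: [0.2, 0.7, -0.6]
finger_gap: 1.001
gripper_force: 0.0
([-4.368, 0.584, 0.071], [-0.0002, 0.0, 0.0347])
([-0.952, 0.814, 2.388], [0.0, -0.096, -0.0]) [ 0.43  0.23  1.48 -0.    1.43  0.13]
```

View pics/w1.png

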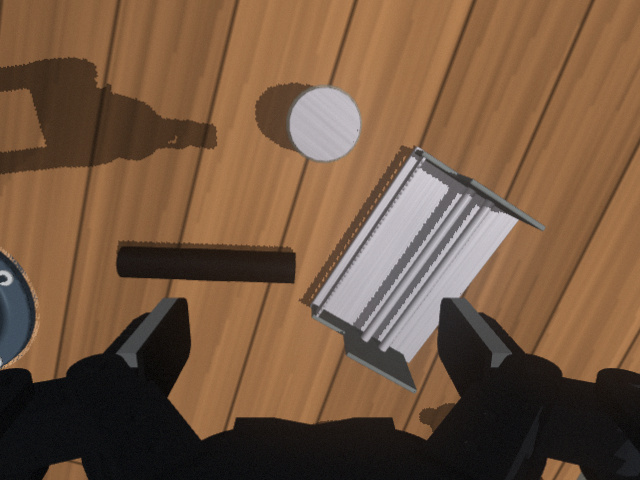

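The wrist view shows the dispenser: front bar from (468,198) to (367,335), rear bar from (490,210) to (386,345), tear strip from (418,155) to (316,308), and cheek tops ending at (415,389) and (543,229). I fit the dispenser pose from these.

```bash
python3 -m creep '[{"slide":[-4,0.6,0],"angular":[0,0,0.035],"claw":1},{"slide":[-4,0.6,0],"angular":[0,0,0.035],"claw":1},{"slide":[-4,0.6,0],"angular":[0,0,0.035],"claw":1},{"slide":[-4,0.6,0],"angular":[0,0,0.035],"claw":1},{"slide":[0,0,0],"angular":[0,0,0],"claw":1}]'
python3 - <<'E'
from h import *
from scipy.optimize import least_squares
w=np.load('w1.npy');T=np.eye(4);T[:3,:3]=R.from_quat(w[3:]).as_matrix();T[:3,3]=w[:3];T=T@viewer.calibration('wrist')['tool_from_camera']
for n,a,b,z in(('front',(468,198),(367,335),.036),('rear',(490,210),(386,345),.036),('strip',(418,155),(316,308),.046)):
    P,Q=atz('wrist',*a,z,T),atz('wrist',*b,z,T);d=P-Q;print(n,P.round(4),Q.round(4),'yaw',np.arctan2(-d[0],d[1]),'len',np.linalg.norm(d))
for n,u,z in(('cheek rear -',(415,389),.09),('cheek rear +',(543,229),.09)):print(n,atz('wrist',*u,z,T))
Rg=tilt(az,55);z=Rg.apply([0,0,1]);g=head-.08*axis;tg=g+.016*z
print(pose()[0],row(tg-.13*z,Rg,10),row(tg-.13*z,Rg,12))
E
```

```text
t: 1.82
tcp_pos: [0.4793, 0.1601, 0.3828]
tool_rot: [0.65, 0.76, -0.001, 0.002]
force: [-0.3, 0.8, 0.3]
finger_gap: 0.999
gripper_force: 0.0
front [0.5961 0.346  0.036 ] [0.5415 0.1389 0.036 ] yaw -0.2579174936577971 len 0.21415068411237134
rear [0.627  0.3404 0.036 ] [0.5702 0.1326 0.036 ] yaw -0.2671163767944424 len 0.2154497261283486
strip [0.5184 0.3753 0.046 ] [0.4649 0.1601 0.046 ] yaw -0.24366407549324925 len 0.22172293527508993
cheek rear - [0.60462196 0.1140826  0.09      ]
cheek rear + [0.66459402 0.34231125 0.09      ]
[0.47925903 0.16012076 0.38279501] ([-1.027, 0.811, 2.459], [-0.0004, -0.0956, -0.0007]) ([-0.839, 0.675, 2.056], [-0.0003, -0.0797, -0.0006])
```

```bash
python3 -m creep '[{"slide":[-1,0.8,2.4],"angular":[0,-0.096,0],"claw":1},{"slide":[-1,0.8,2.4],"angular":[0,-0.096,0],"claw":1},{"slide":[-1,0.8,2.4],"angular":[0,-0.096,0],"claw":1},{"slide":[-1,0.8,2.4],"angular":[0,-0.096,0],"claw":1},{"slide":[-1,0.8,2.4],"angular":[0,-0.096,0],"claw":1},{"slide":[-1,0.8,2.4],"angular":[0,-0.096,0],"claw":1},{"slide":[-1,0.8,2.4],"angular":[0,-0.096,0],"claw":1},{"slide":[-1,0.8,2.4],"angular":[0,-0.096,0],"claw":1},{"slide":[-1,0.8,2.4],"angular":[0,-0.096,0],"claw":1},{"slide":[-1,0.8,2.4],"angular":[0,-0.096,0],"claw":1}]'
python3 - <<'E'
from h import *
Rg=tilt(az,55);z=Rg.apply([0,0,1]);g=head-.08*axis;tg=g+.016*z
p0,R0=pose();print(manip.sense()['q'].round(2),row(tg-.13*z,Rg,2))
T=np.eye(4);T[:3,:3]=R0.as_matrix();T[:3,3]=p0;T=T@viewer.calibration('wrist')['tool_from_camera']
im=viewer.snapshot('wrist')
for P in(head,g,head-.22*axis):
    u=proj('wrist',P,T);print(u);cv2.circle(im,tuple(int(x) for x in u),3,(0,0,255),-1)
cv2.imwrite('pics/w2.png',im)
E
```

```text
t: 2.65
tcp_pos: [0.5863, -0.0018, 0.2128]
tool_rot: [0.572, 0.677, -0.299, 0.354]
force: [0.1, 0.7, -0.3]
finger_gap: 1.002
gripper_force: 0.0
[ 0.22  0.68  1.62 -1.07  1.21  0.66] ([-0.224, 0.064, 0.595], [0.0013, 0.0019, 0.0011])
[314.77281297 353.44626091]
[314.85184562 229.89423741]
[314.97519103  34.67150066]
```

View pics/w2.png

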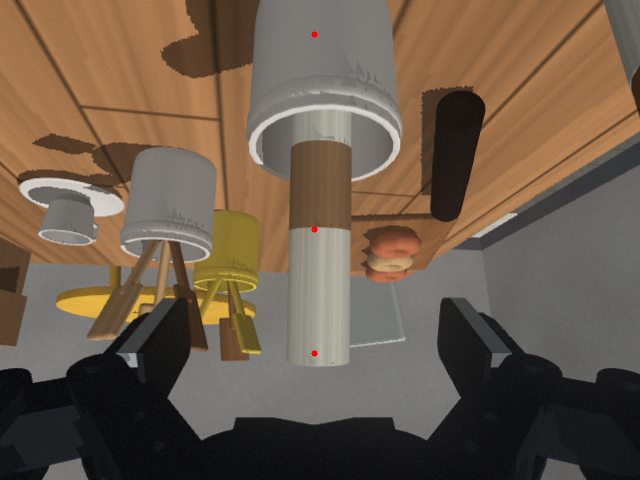

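The roll is upright between the open fingers, columns 289–352, with its head at row 360 and the crock rim at row 180. It sits about 3 mm to the right of my prediction, so I correct that and go in.

```bash
python3 -m creep '[{"slide":[-0.4,0.4,2],"angular":[0,0,0],"claw":1},{"slide":[0,0,2],"angular":[0,0,0],"claw":1},{"slide":[0,0,2],"angular":[0,0,0],"claw":1},{"slide":[0,0,2],"angular":[0,0,0],"claw":1},{"slide":[0,0,2],"angular":[0,0,0],"claw":1},{"slide":[0,0,2],"angular":[0,0,0],"claw":1},{"slide":[0,0,2.2],"angular":[0,0,0],"claw":1},{"slide":[0,0,0],"angular":[0,0,0],"claw":1},{"slide":[0,0,0],"angular":[0,0,0],"claw":0.2},{"slide":[0,0,0],"angular":[0,0,0],"claw":-0.2}]' 60
python3 -m creep '[{"slide":[0,0,0],"angular":[0,0,0],"claw":-0.5},{"slide":[0,0,0],"angular":[0,0,0],"claw":-0.8},{"slide":[0,0,0],"angular":[0,0,0],"claw":-1},{"slide":[0,0,0],"angular":[0,0,0],"claw":-1},{"slide":[0,0,0],"angular":[0,0,0],"claw":-1},{"slide":[0,0,0],"angular":[0,0,0],"claw":-1}]' 80
```

```text
t: 3.53
tcp_pos: [0.6095, -0.118, 0.1359]
tool_rot: [0.573, 0.677, -0.298, 0.352]
force: [0.6, 0.8, 1.8]
finger_gap: 0.747
gripper_force: 0.0
t: 4.03
tcp_pos: [0.61, -0.1181, 0.1366]
tool_rot: [0.573, 0.677, -0.298, 0.353]
force: [0.3, 3.8, 4.7]
finger_gap: 0.45
gripper_force: 79.5
```

```bash
python3 -m creep '[{"slide":[-0.46,0,-0.2],"angular":[0,0,0],"claw":-1},{"slide":[-0.92,0,-0.4],"angular":[0,0,0],"claw":-1},{"slide":[-1.84,0,-0.78],"angular":[0,0,0],"claw":-1},{"slide":[-1.84,0,-0.78],"angular":[0,0,0],"claw":-1},{"slide":[-1.84,0,-0.78],"angular":[0,0,0],"claw":-1},{"slide":[-1.84,0,-0.78],"angular":[0,0,0],"claw":-1},{"slide":[-1.84,0,-0.78],"angular":[0,0,0],"claw":-1},{"slide":[-1.84,0,-0.78],"angular":[0,0,0],"claw":-1},{"slide":[-1.84,0,-0.78],"angular":[0,0,0],"claw":-1},{"slide":[-1.84,0,-0.78],"angular":[0,0,0],"claw":-1}]'
python3 - <<'E'
from h import *
cv2.imwrite('pics/s2.png',viewer.snapshot('scene')[60:380,160:520])
# lay: roll horizontal toward -y : tool tilted toward +y by 23 deg => tilt(-90,-23)
p0,R0=pose()
H=(np.array([.42,.0,.33]),R0)
print(row(*H,8)); print(row(np.array([.40,-.03,.22]),tilt(-90,-23),14,H))
E
```

```text
t: 4.87
tcp_pos: [0.6137, -0.1555, 0.3071]
tool_rot: [0.574, 0.677, -0.3, 0.351]
force: [0.2, -0.2, -2.3]
finger_gap: 0.445
gripper_force: 80.3
([1.142, -2.095, -2.042], [0.0, 0.0, 0.0])
([0.068, -0.193, 0.871], [0.0038, 0.0973, 0.012])
```

View pics/s2.png

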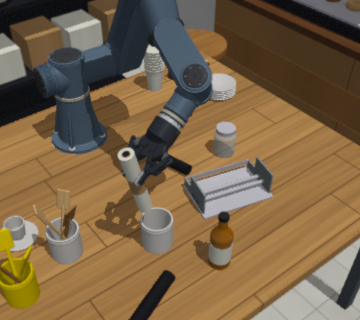

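The roll is free of its crock: its head is at about (127,155) in the crop and its foot hangs above the rim. Next I carry it back over the bare counter.

```bash
python3 -m creep '[{"slide":[1.1,-2.1,-2],"angular":[0,0,0],"claw":-1},{"slide":[1.1,-2.1,-2],"angular":[0,0,0],"claw":-1},{"slide":[1.1,-2.1,-2],"angular":[0,0,0],"claw":-1},{"slide":[1.1,-2.1,-2],"angular":[0,0,0],"claw":-1},{"slide":[1.1,-2.1,-2],"angular":[0,0,0],"claw":-1},{"slide":[1.1,-2.1,-2],"angular":[0,0,0],"claw":-1},{"slide":[1.1,-2.1,-2],"angular":[0,0,0],"claw":-1},{"slide":[1.1,-2.1,-2],"angular":[0,0,0],"claw":-1},{"slide":[0,0,0],"angular":[0,0,0],"claw":-1}]' 100
python3 - <<'E'
from h import *
p0,R0=pose();print(manip.sense()['q'].round(2))
print(row(np.array([.40,-.03,.22]),tilt(-90,-23),14))
E
```

```text
t: 5.67
tcp_pos: [0.4144, -0.0018, 0.3257]
tool_rot: [0.573, 0.678, -0.3, 0.35]
force: [-0.6, -0.2, -3.8]
finger_gap: 0.442
gripper_force: 103.1
[ 0.31  0.34  1.9  -0.99  1.31  0.63]
([0.065, -0.148, 0.837], [0.0031, 0.0969, 0.0124])
```

```bash
python3 -m creep '[{"slide":[0,-0.15,0.8],"angular":[0.003,0.097,0.012],"claw":-1},{"slide":[0,-0.15,0.8],"angular":[0.003,0.097,0.012],"claw":-1},{"slide":[0,-0.15,0.8],"angular":[0.003,0.097,0.012],"claw":-1},{"slide":[0,-0.15,0.8],"angular":[0.003,0.097,0.012],"claw":-1},{"slide":[0,-0.15,0.8],"angular":[0.003,0.097,0.012],"claw":-1},{"slide":[0,-0.15,0.8],"angular":[0.003,0.097,0.012],"claw":-1},{"slide":[0,-0.15,0.8],"angular":[0.003,0.097,0.012],"claw":-1},{"slide":[0,-0.15,0.8],"angular":[0.003,0.097,0.012],"claw":-1},{"slide":[0,-0.15,0.8],"angular":[0.003,0.097,0.012],"claw":-1},{"slide":[0,-0.15,0.8],"angular":[0.003,0.097,0.012],"claw":-1}]'
python3 -m creep '[{"slide":[0,-0.15,0.8],"angular":[0.003,0.097,0.012],"claw":-1},{"slide":[0,-0.15,0.8],"angular":[0.003,0.097,0.012],"claw":-1},{"slide":[0,-0.15,0.8],"angular":[0.003,0.097,0.012],"claw":-1},{"slide":[0,-0.15,0.8],"angular":[0.003,0.097,0.012],"claw":-1},{"slide":[0,0,0],"angular":[0,0,0],"claw":-1},{"slide":[0,0,0],"angular":[0,0,0],"claw":-1}]'
python3 - <<'E'
from h import *
p0,R0=pose();print(manip.sense()['q'].round(2),R0.inv().apply([0,0,-1]),(R0.inv()*tilt(-90,-23)).as_rotvec())
s=viewer.snapshot('scene');t=viewer.snapshot('top')
u=proj('scene',p0).astype(int);v=proj('top',p0).astype(int);print(u,v)
f=lambda im,c:cv2.resize(im[c[1]-50:c[1]+50,c[0]-65:c[0]+65],(390,300),interpolation=cv2.INTER_CUBIC)
w=cv2.resize(viewer.snapshot('wrist'),(400,300))
cv2.imwrite('pics/s3.png',np.vstack([np.hstack([f(s,u),w[:,:390]]),np.hstack([f(t,v),f(t,v)])])[:,:])
E
```

```text
t: 6.5
tcp_pos: [0.4105, -0.0433, 0.2594]
tool_rot: [0.69, 0.724, 0.015, 0.003]
force: [-0.6, -0.0, -3.7]
finger_gap: 0.446
gripper_force: 102.8
t: 7.0
tcp_pos: [0.4051, -0.039, 0.2271]
tool_rot: [0.692, 0.694, 0.141, -0.14]
force: [0.4, 0.0, -3.1]
finger_gap: 0.439
gripper_force: 102.8
[-0.62  0.32  1.92  0.35  1.17 -0.81] [-0.39010763 -0.00204334  0.920767  ] [0.00085017 0.00067366 0.00322894]
[284 205] [334 301]
```

View pics/s3.png

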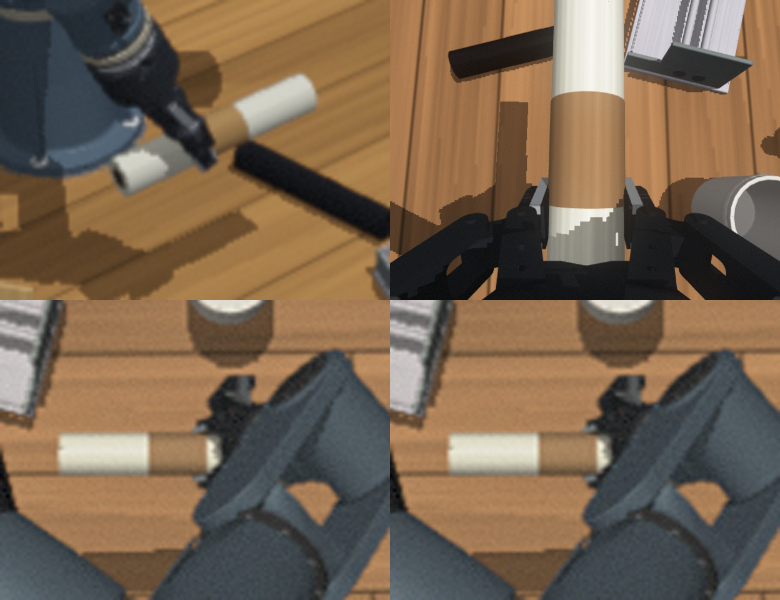

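The roll is held about level, with its head end at scene crop (122,175), its foot end at (306,92), and the foot at (58,154) in the top crop. I triangulate its slope before lowering.

```bash
python3 - <<'E'
from h import *
p0,R0=pose();g=p0-.016*R0.apply([0,0,1])
ft=tri(ray('scene',219+305/3,155+92/3),ray('top',269+58/3,251+154/3))
print('grasp',g,'foot',ft,'slope',(ft-g)[2]/np.linalg.norm((ft-g)[:2]),np.linalg.norm(ft-g))
# head on line: intersect scene head ray with vertical plane x=g.x
o,d=ray('scene',219+122/3,155+175/3);k=(g[0]-o[0])/d[0];print('head',o+k*d)
E
```

```text
grasp [ 0.40564304 -0.04354952  0.24317269] foot [0.40433022 0.09365952 0.24040295] slope -0.020185303045421422 0.13724327107311018
head [ 0.40564304 -0.12418207  0.24200367]
```

```bash
python3 -m creep '[{"slide":[-0.98,0,2.3],"angular":[0,0,0],"claw":-1},{"slide":[-0.98,0,2.3],"angular":[0,0,0],"claw":-1},{"slide":[-0.98,0,2.3],"angular":[0,0,0],"claw":-1},{"slide":[-0.98,0,2.3],"angular":[0,0,0],"claw":-1},{"slide":[-0.98,0,2.3],"angular":[0,0,0],"claw":-1},{"slide":[-0.98,0,2.3],"angular":[0,0,0],"claw":-1},{"slide":[-0.98,0,2.3],"angular":[0,0,0],"claw":-1},{"slide":[-0.78,0,1.84],"angular":[0,0,0],"claw":-1},{"slide":[0,0,0],"angular":[0,0,0],"claw":-1},{"slide":[0,0,0],"angular":[0,0,0],"claw":-1}]'
python3 -m creep '[{"slide":[-0.2,0,0.46],"angular":[0,0,0],"claw":-1},{"slide":[-0.2,0,0.46],"angular":[0,0,0],"claw":-1},{"slide":[-0.2,0,0.46],"angular":[0,0,0],"claw":-1},{"slide":[0,0,0],"angular":[0,0,0],"claw":-1},{"slide":[0,0,0],"angular":[0,0,0],"claw":-1}]'
```

```text
t: 7.98
tcp_pos: [0.4074, -0.0373, 0.0332]
tool_rot: [0.69, 0.696, 0.142, -0.14]
force: [-0.9, -0.5, -2.9]
finger_gap: 0.442
gripper_force: 102.7
t: 8.4
tcp_pos: [0.4073, -0.0382, 0.0182]
tool_rot: [0.691, 0.695, 0.143, -0.139]
force: [0.0, -0.4, -3.2]
finger_gap: 0.437
gripper_force: 102.7
```

```bash
python3 -m creep '[{"slide":[-0.12,0,0.28],"angular":[0,0,0],"claw":-1},{"slide":[-0.12,0,0.28],"angular":[0,0,0],"claw":-1},{"slide":[-0.08,0,0.18],"angular":[0,0,0],"claw":-1},{"slide":[0,0,0],"angular":[0,0,0],"claw":-1},{"slide":[0,0,0],"angular":[0,0,0],"claw":-1}]'
python3 -m creep '[{"slide":[-0.08,0,0.18],"angular":[0,0,0],"claw":-1},{"slide":[0,0,0],"angular":[0,0,0],"claw":-1},{"slide":[0,0,0],"angular":[0,0,0],"claw":-1}]'
```

```text
t: 8.82
tcp_pos: [0.4071, -0.0382, 0.0097]
tool_rot: [0.691, 0.695, 0.143, -0.14]
force: [0.4, 0.1, -3.4]
finger_gap: 0.444
gripper_force: 102.7
t: 9.07
tcp_pos: [0.4072, -0.0382, 0.0079]
tool_rot: [0.691, 0.695, 0.143, -0.14]
force: [-0.4, -0.3, -3.1]
finger_gap: 0.441
gripper_force: 102.7
```

```bash
for i in 1 2; do python3 -m creep '[{"slide":[-0.06,0,0.14],"angular":[0,0,0],"claw":-1},{"slide":[0,0,0],"angular":[0,0,0],"claw":-1},{"slide":[0,0,0],"angular":[0,0,0],"claw":-1}]' | egrep 'tcp|force:'; done
python3 - <<'E'
from h import *
print(manip.sense()['ft_torque'])
cv2.imwrite('pics/w3.png',viewer.snapshot('wrist'));s=viewer.snapshot('scene')
cv2.imwrite('pics/s4.png',cv2.resize(s[190:310,220:380],(800,600),interpolation=cv2.INTER_CUBIC))
E
```

```text
tcp_pos: [0.4072, -0.0382, 0.0064]
force: [-0.1, -0.6, -2.7]
gripper_force: 102.7
tcp_pos: [0.4072, -0.0382, 0.0048]
force: [-0.1, 0.7, -3.3]
gripper_force: 102.7
[-0.52393396  0.00274676 -0.07692472]
```

View pics/s4.png

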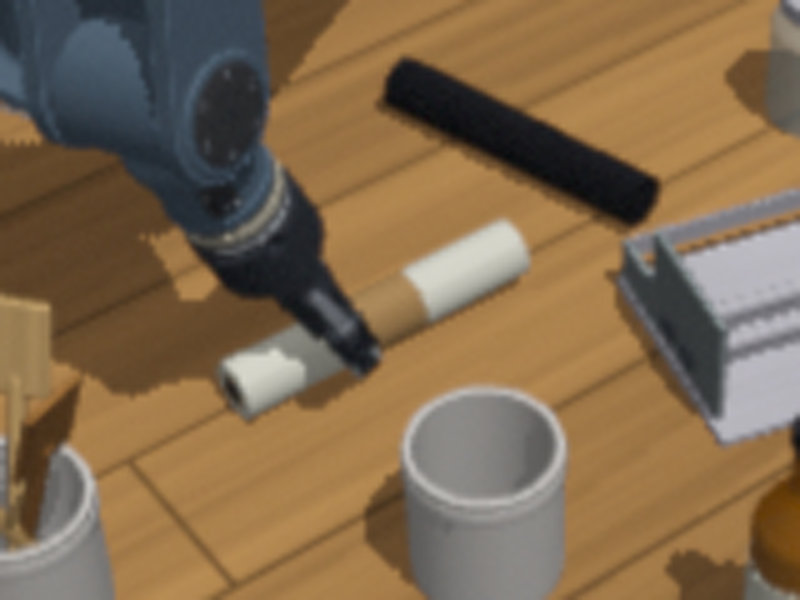

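The roll is nearly on the counter, with its head at crop (240,390) and foot at (515,245). Wrist force still shows its full weight, so I keep going down in small steps.

```bash
for i in 1 2 3; do python3 -m creep '[{"slide":[-0.04,0,0.1],"angular":[0,0,0],"claw":-1},{"slide":[0,0,0],"angular":[0,0,0],"claw":-1},{"slide":[0,0,0],"angular":[0,0,0],"claw":-1}]' | egrep 'tcp|force:'; done; python3 -c "
from h import *;print(manip.sense()['ft_torque'])"
```

```text
tcp_pos: [0.4073, -0.0381, 0.0039]
force: [1.0, -0.5, -2.4]
gripper_force: 103.0
tcp_pos: [0.4073, -0.038, 0.0032]
force: [0.2, -0.1, 5.1]
gripper_force: 104.4
tcp_pos: [0.4073, -0.0379, 0.0032]
force: [-1.2, -2.5, 16.5]
gripper_force: 105.9
[0.07001428 0.10435268 0.07006974]
```

```bash
python3 -m creep '[{"slide":[0.04,0,-0.08],"angular":[0,0,0],"claw":-1},{"slide":[0,0,0],"angular":[0,0,0],"claw":-1},{"slide":[0,0,0],"angular":[0,0,0],"claw":-1}]' 20
python3 -m creep '[{"slide":[0,0,0],"angular":[0,0,0],"claw":0},{"slide":[0,0,0],"angular":[0,0,0],"claw":0.2},{"slide":[0,0,0],"angular":[0,0,0],"claw":0.5},{"slide":[0,0,0],"angular":[0,0,0],"claw":0.8},{"slide":[0,0,0],"angular":[0,0,0],"claw":0.8},{"slide":[0,0,0],"angular":[0,0,0],"claw":0.8},{"slide":[0,0,0],"angular":[0,0,0],"claw":0.8}]'
python3 - <<'E'
from h import *
p0,R0=pose();print(row(p0+[0,0,.22],R0,10),row(np.array([.38,-.02,.20]),tilt(-90,0),8))
E
```

```text
t: 10.67
tcp_pos: [0.4073, -0.0379, 0.0032]
tool_rot: [0.691, 0.695, 0.143, -0.14]
force: [0.1, -1.5, 10.3]
finger_gap: 0.438
gripper_force: 104.0
t: 11.25
tcp_pos: [0.4072, -0.0381, 0.0025]
tool_rot: [0.691, 0.695, 0.143, -0.14]
force: [-1.1, -0.2, 0.3]
finger_gap: 0.899
gripper_force: 0.0
([0.86, 0.012, -2.025], [0.0, 0.0, 0.0]) ([0.78, -0.333, -2.372], [0.0005, -0.0502, 0.0007])
```

```bash
python3 -m creep '[{"slide":[0.4,0,-1],"angular":[0,0,0],"claw":1},{"slide":[0.8,0,-2],"angular":[0,0,0],"claw":1},{"slide":[0.8,0,-2],"angular":[0,0,0],"claw":1},{"slide":[0.8,-0.3,-2.4],"angular":[0,-0.05,0],"claw":1},{"slide":[0.8,-0.3,-2.4],"angular":[0,-0.05,0],"claw":1},{"slide":[0.8,-0.3,-2.4],"angular":[0,-0.05,0],"claw":1},{"slide":[0.8,-0.3,-2.4],"angular":[0,-0.05,0],"claw":1},{"slide":[0.8,-0.3,-2.4],"angular":[0,-0.05,0],"claw":1},{"slide":[0.8,-0.3,-2.4],"angular":[0,-0.05,0],"claw":1},{"slide":[0.8,-0.3,-2.4],"angular":[0,-0.05,0],"claw":1}]'
python3 -m creep '[{"slide":[0.8,-0.3,-1],"angular":[0,-0.05,0],"claw":1},{"slide":[0,0,0],"angular":[0,0,0],"claw":1},{"slide":[0,0,0],"angular":[0,0,0],"claw":1}]'
python3 - <<'E'
from h import *
p0,R0=pose();np.save('w4.npy',np.r_[p0,R0.as_quat()])
cv2.imwrite('pics/w4.png',viewer.snapshot('wrist'))
E
```

```text
t: 12.08
tcp_pos: [0.3842, -0.0269, 0.2334]
tool_rot: [0.705, 0.708, 0.019, -0.015]
force: [0.4, 0.8, -0.3]
finger_gap: 1.0
gripper_force: 0.0
t: 12.33
tcp_pos: [0.3815, -0.0187, 0.2427]
tool_rot: [0.704, 0.71, 0.003, 0.002]
force: [-1.3, -0.6, -0.5]
finger_gap: 1.001
gripper_force: 0.0
```

View pics/w4.png

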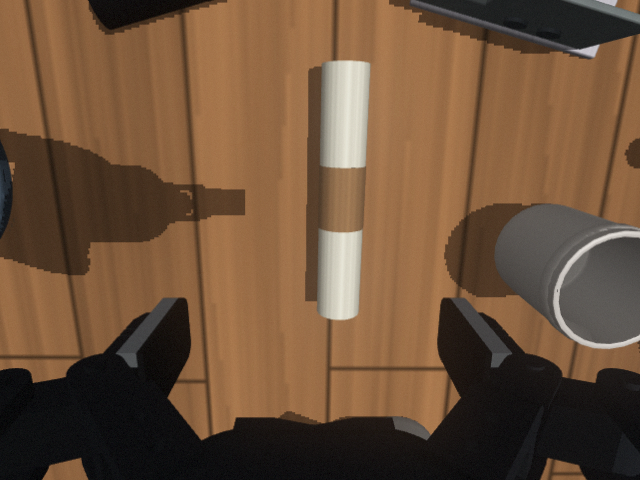

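The roll lies flat with ends at (346,62) and (338,317), and its band centre is at (342,199).

```bash
python3 - <<'E'
from h import *
w=np.load('w4.npy');T=np.eye(4);T[:3,:3]=R.from_quat(w[3:]).as_matrix();T[:3,3]=w[:3];T=T@viewer.calibration('wrist')['tool_from_camera']
a,b=atz('wrist',345.5,75,.02,T),atz('wrist',338.5,300,.02,T);d=a-b
m=(atz('wrist',342.5,167,.038,T)+atz('wrist',341,231,.038,T))/2
e1=atz('wrist',346,62,.03,T);e2=atz('wrist',338,310,.03,T)
yaw=np.arctan2(d[1],d[0]);az2=np.degrees(yaw)-180
mid=np.array([a[0]+(m[1]-a[1])*d[0]/d[1],m[1],.02])
print(a,b,'yaw',np.degrees(yaw),'mid',mid,'ends',e1,e2,(e1+e2)/2)
Rt=tilt(az2,0); zt=.024-.016
print(az2,row([mid[0],mid[1],.10],Rt,6)); np.save('pk.npy',np.r_[mid,az2])
E
```

```text
[0.40839026 0.08401552 0.02      ] [ 0.4075085  -0.11692031  0.02      ] yaw 89.74857383292573 mid [ 0.40794759 -0.01685945  0.02      ] ends [0.40773404 0.09274277 0.03      ] [ 0.40653724 -0.12251013  0.03      ] [ 0.40713564 -0.01488368  0.03      ]
-90.25142616707427 ([0.035, 0.435, 2.369], [0.0008, -0.0004, 0.0018])
```

```bash
python3 -m creep '[{"slide":[0,0.43,2.4],"angular":[0,0,0],"claw":1},{"slide":[0,0.43,2.4],"angular":[0,0,0],"claw":1},{"slide":[0,0.43,2.4],"angular":[0,0,0],"claw":1},{"slide":[0,0.43,2.4],"angular":[0,0,0],"claw":1},{"slide":[0,0.43,2.4],"angular":[0,0,0],"claw":1},{"slide":[0,0.43,2.4],"angular":[0,0,0],"claw":1},{"slide":[0,0,2],"angular":[0,0,0],"claw":1},{"slide":[0,0,2],"angular":[0,0,0],"claw":1},{"slide":[0,0,0],"angular":[0,0,0],"claw":1}]'
python3 - <<'E'
from h import *
k=np.load('pk.npy');print(row([k[0],-.016,.005],tilt(k[3],0),4))
E
```

```text
t: 13.13
tcp_pos: [0.4061, -0.0194, 0.0545]
tool_rot: [0.706, 0.708, 0.0, -0.003]
force: [0.3, -0.6, 0.5]
finger_gap: 1.004
gripper_force: 0.0
([0.082, 0.048, 1.238], [-0.0009, -0.0012, 0.0018])
```

```bash
python3 -m creep '[{"slide":[0.08,0.05,1.2],"angular":[0,0,0.002],"claw":1},{"slide":[0.08,0.05,1.2],"angular":[0,0,0.002],"claw":1},{"slide":[0.08,0.05,1.2],"angular":[0,0,0.002],"claw":1},{"slide":[0.08,0.05,1.2],"angular":[0,0,0.002],"claw":1},{"slide":[0,0,0],"angular":[0,0,0],"claw":0.4},{"slide":[0,0,0],"angular":[0,0,0],"claw":0},{"slide":[0,0,0],"angular":[0,0,0],"claw":-0.3},{"slide":[0,0,0],"angular":[0,0,0],"claw":-1},{"slide":[0,0,0],"angular":[0,0,0],"claw":-1},{"slide":[0,0,0],"angular":[0,0,0],"claw":-1}]' 40
python3 -m creep '[{"slide":[0,0,0],"angular":[0,0,0],"claw":-1},{"slide":[0,0,0],"angular":[0,0,0],"claw":-1},{"slide":[0,0,0],"angular":[0,0,0],"claw":-1},{"slide":[0,0,-1],"angular":[0,0,0],"claw":-1},{"slide":[0,0,-3],"angular":[0,0,0],"claw":-1},{"slide":[0,0,-3],"angular":[0,0,0],"claw":-1},{"slide":[0,0,-3],"angular":[0,0,0],"claw":-1},{"slide":[0,0,-3],"angular":[0,0,0],"claw":-1},{"slide":[0,0,-3],"angular":[0,0,0],"claw":-1},{"slide":[0,0,0],"angular":[0,0,0],"claw":-1}]' 80
python3 - <<'E'
from h import *
k=np.load('pk.npy');p0,R0=pose()
c=np.array([.582,.240]);ya=np.degrees(-.255)
# go above, 140mm high
print(row([c[0],c[1],.20],tilt(k[3]+ya,0),10))
E
```

```text
t: 13.97
tcp_pos: [0.4103, -0.0159, 0.0114]
tool_rot: [0.708, 0.706, 0.002, 0.001]
force: [-3.3, -2.0, 5.9]
finger_gap: 0.453
gripper_force: 40.3
t: 14.8
tcp_pos: [0.4131, -0.0168, 0.1751]
tool_rot: [0.708, 0.706, 0.005, 0.007]
force: [1.1, -0.7, -3.1]
finger_gap: 0.437
gripper_force: 82.1
([2.757, 1.38, -0.238], [0.0017, -0.0, 0.0257])
```

```bash
python3 -m creep '[{"slide":[2.7,1.4,-0.3],"angular":[0,0,0.026],"claw":-1},{"slide":[2.7,1.4,-0.3],"angular":[0,0,0.026],"claw":-1},{"slide":[2.7,1.4,-0.3],"angular":[0,0,0.026],"claw":-1},{"slide":[2.7,1.4,-0.3],"angular":[0,0,0.026],"claw":-1},{"slide":[2.7,1.4,-0.3],"angular":[0,0,0.026],"claw":-1},{"slide":[2.7,1.4,-0.3],"angular":[0,0,0.026],"claw":-1},{"slide":[2.7,1.4,-0.3],"angular":[0,0,0.026],"claw":-1},{"slide":[2.7,1.4,-0.3],"angular":[0,0,0.026],"claw":-1},{"slide":[2.7,1.4,-0.3],"angular":[0,0,0.026],"claw":-1},{"slide":[2.7,1.4,-0.3],"angular":[0,0,0.026],"claw":-1}]' 100
python3 -m creep '[{"slide":[0,0,0],"angular":[0,0,0],"claw":-1},{"slide":[0,0,0],"angular":[0,0,0],"claw":-1},{"slide":[0,0,0],"angular":[0,0,0],"claw":-1}]'
python3 - <<'E'
from h import *
p0,R0=pose();np.save('w5.npy',np.r_[p0,R0.as_quat()]);print(R0.as_matrix().round(4))
cv2.imwrite('pics/w5.png',viewer.snapshot('wrist'));s=viewer.snapshot('scene');cv2.imwrite('pics/s5.png',s);cv2.imwrite('pics/t5.png',viewer.snapshot('top'))
E
```

```text
t: 15.63
tcp_pos: [0.5801, 0.2359, 0.2]
tool_rot: [0.794, 0.608, 0.001, 0.0]
force: [0.6, -1.1, -3.2]
finger_gap: 0.428
gripper_force: 104.4
t: 15.88
tcp_pos: [0.5789, 0.2341, 0.1999]
tool_rot: [0.793, 0.609, 0.001, 0.0]
force: [-0.6, 0.4, -4.5]
finger_gap: 0.429
gripper_force: 104.7
[[ 2.592e-01  9.658e-01  1.100e-03]
 [ 9.658e-01 -2.592e-01  3.000e-04]
 [ 6.000e-04  1.000e-03 -1.000e+00]]
```

View pics/w5.png

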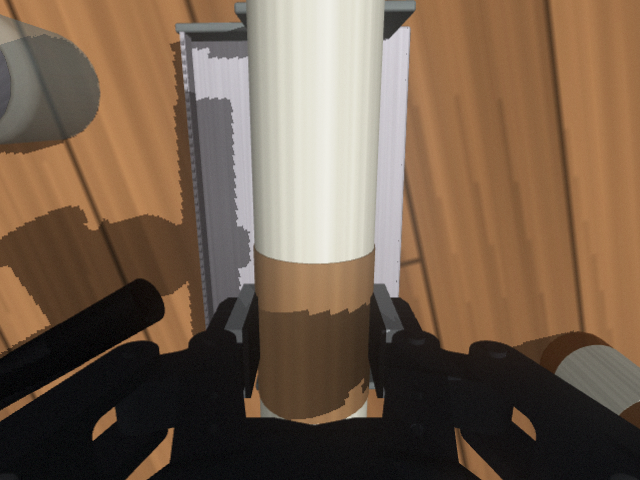

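The roll is held level over the dispenser. Its band shows from row 262 to about 415, and the far cheek's top corners are at about (238,10) and (414,4). That was my last viewing, so from here I use numbers only.

```bash
python3 - <<'E'
from h import *
w=np.load('w5.npy');Rt=R.from_quat(w[3:]);T=np.eye(4);T[:3,:3]=Rt.as_matrix();T[:3,3]=w[:3];T=T@viewer.calibration('wrist')['tool_from_camera']
a,b=atz('wrist',238,10,.09,T),atz('wrist',414,4,.09,T);print('cheek+ corners',a,b,np.linalg.norm(a-b))
ex=np.array([np.cos(.257),-np.sin(.257),0]);ey=np.array([np.sin(.257),np.cos(.257),0])
print('disp from cheek',(a+b)/2-.005*ex-.12*ey)
for z in(.225,.23,.235):
    f=lambda u,v:Rt.inv().apply(atz('wrist',u,v,z,T)-w[:3])
    print(z,'band far',f(315,262).round(4),'near',f(314,415).round(4))
# w1 image: dispenser by both bars + strip, projecting fits
w=np.load('w1.npy');T1=np.eye(4);T1[:3,:3]=R.from_quat(w[3:]).as_matrix();T1[:3,3]=w[:3];T1=T1@viewer.calibration('wrist')['tool_from_camera']
from scipy.optimize import least_squares
pts=[((415,389),[.055,-.123,.09]),((543,229),[.055,.123,.09])]
ln=[((468,198),(367,335),-.014,.036),((490,210),(386,345),.014,.036)]
def W(q,P):c,s=np.cos(q[2]),np.sin(q[2]);return np.array([c*P[0]-s*P[1]+q[0],s*P[0]+c*P[1]+q[1],P[2]])
def res(q):
    r=[]
    for uv,P in pts:r+=list(proj('wrist',W(q,P),T1)-uv)
    for A,B,x,z in ln:
        p,o=proj('wrist',W(q,[x,.1,z]),T1),proj('wrist',W(q,[x,-.1,z]),T1);d=(o-p)/np.linalg.norm(o-p)
        r+=[d[0]*(np.array(k)-p)[1]-d[1]*(np.array(k)-p)[0] for k in(A,B)]
    return np.array(r)
f=least_squares(res,[.58,.24,-.25]);print(f.x,res(f.x).round(1))
# band segmentation in top and scene
for n in('s5','t5'):
    im=cv2.imread(f'pics/{n}.png');nm='scene' if n=='s5' else 'top'
    print(nm,proj(nm,np.load('w5.npy')[:3]))
E
```

```text
cheek+ corners [0.57125578 0.36514423 0.09      ] [0.66513604 0.34316483 0.09      ] 0.096418857697361
disp from cheek [0.5828585  0.23936661 0.09      ]
0.225 band far [ 0.0256  0.0005 -0.0251] near [-0.0281  0.0003 -0.0251]
0.23 band far [ 0.0273  0.0005 -0.0301] near [-0.0241  0.0003 -0.0301]
0.235 band far [ 0.0291  0.0005 -0.0351] near [-0.02    0.0003 -0.0351]
[ 0.58308305  0.24049852 -0.25761094] [-1.8  4.5  3.7 -1.8  0.2  0.2 -2.5 -0.8]
scene [391.6946566  206.68702159]
top [241.20130771 243.8605964 ]
```

```bash
python3 -m creep '[{"slide":[0.34,0.12,0.5],"angular":[0,0,-0.004],"claw":-1},{"slide":[0.34,0.12,1],"angular":[0,0,0],"claw":-1},{"slide":[0,0,2],"angular":[0,0,0],"claw":-1},{"slide":[0,0,2],"angular":[0,0,0],"claw":-1},{"slide":[0,0,2],"angular":[0,0,0],"claw":-1},{"slide":[0,0,1],"angular":[0,0,0],"claw":-1},{"slide":[0,0,0],"angular":[0,0,0],"claw":-1},{"slide":[0,0,0],"angular":[0,0,0],"claw":-1},{"slide":[0,0,0],"angular":[0,0,0],"claw":-1}]'
python3 - <<'E'
from h import *
p0,R0=pose();print(row([.583,.240,.115],tilt(np.degrees(-np.pi/2-.2576),0),1))
t=viewer.snapshot('top').astype(int)
# predicted roll foot end/cheek in top
ex=np.array([np.cos(.2576),-np.sin(.2576),0]);ey=np.array([np.sin(.2576),np.cos(.2576),0])
D=np.array([.583,.24,0])
for y in (.11,.117,.123,0):print('y',y,'at axis z',proj('top',D+ey*y+[0,0,p0[2]+.009+.01]).round(1),'at .09',proj('top',D+ey*y+[0,0,.09]).round(1))
# brightness profile along roll axis in top picture
for y in np.arange(.08,.135,.004):
    u,v=proj('top',D+ey*y+[0,0,p0[2]+.028]);u,v=int(round(u)),int(round(v));print(round(y,3),u,v,t[v-1:v+2,u].mean(0).round().astype(int))
E
```

```text
t: 16.78
tcp_pos: [0.5862, 0.2407, 0.1178]
tool_rot: [0.793, 0.61, 0.004, 0.001]
force: [-0.3, -0.6, -3.0]
finger_gap: 0.43
gripper_force: 104.7
([-0.155, -0.294, 0.279], [0.0068, -0.0039, -0.0015])
y 0.11 at axis z [207.7 237.1] at .09 [210.9 239.5]
y 0.117 at axis z [205.5 236.5] at .09 [208.7 239. ]
y 0.123 at axis z [203.6 236.1] at .09 [206.9 238.5]
y 0 at axis z [242.5 245.7] at .09 [244.8 248. ]
0.08 217 239 [82 77 68]
0.084 215 239 [87 83 71]
0.088 214 238 [92 84 74]
0.092 213 238 [92 86 76]
0.096 212 238 [90 85 74]
0.1 210 237 [52 49 44]
0.104 209 237 [43 40 38]
0.108 208 237 [63 58 50]
0.112 206 236 [102  94  84]
0.116 205 236 [105  97  85]
0.12 204 236 [102  94  82]
0.124 203 235 [104  94  80]
0.128 201 235 [ 79 113 152]
0.132 200 235 [ 83 120 163]
```

```bash
python3 -m creep '[{"slide":[-0.15,-0.28,0.3],"angular":[0.007,-0.004,0],"claw":-1},{"slide":[0,0,0.5],"angular":[0,0,0],"claw":-1},{"slide":[0,0,1],"angular":[0,0,0],"claw":-1},{"slide":[0,0,1],"angular":[0,0,0],"claw":-1},{"slide":[0,0,0],"angular":[0,0,0],"claw":-1}]'
python3 -m creep '[{"slide":[0,0,1],"angular":[0,0,0],"claw":-1},{"slide":[0,0,1],"angular":[0,0,0],"claw":-1},{"slide":[0,0,0.7],"angular":[0,0,0],"claw":-1},{"slide":[0,0,0],"angular":[0,0,0],"claw":-1},{"slide":[0,0,0],"angular":[0,0,0],"claw":-1}]'
python3 -c "
from h import *;p,r=pose();print(manip.sense()['ft_torque'],row([.583,.240,p[2]],tilt(np.degrees(-np.pi/2-.2576),0),1))"
```

```text
t: 17.25
tcp_pos: [0.5802, 0.2393, 0.0862]
tool_rot: [0.793, 0.61, -0.003, -0.002]
force: [-1.0, 0.5, -3.3]
finger_gap: 0.43
gripper_force: 104.7
t: 17.67
tcp_pos: [0.5816, 0.2397, 0.061]
tool_rot: [0.793, 0.61, -0.002, -0.001]
force: [-0.2, 0.6, -3.2]
finger_gap: 0.432
gripper_force: 104.8
[ 0.02207797 -0.0310634   0.00156547] ([0.07, 0.13, -0.001], [-0.0036, 0.0018, -0.0015])
```

```bash
python3 -m creep '[{"slide":[0.05,0.12,0.5],"angular":[0,0,0],"claw":-1},{"slide":[0,0,0.5],"angular":[0,0,0],"claw":-1},{"slide":[0,0,0],"angular":[0,0,0],"claw":-1},{"slide":[0,0,0],"angular":[0,0,0],"claw":-1}]' | egrep 'tcp|force:'
for i in 1 2 3 ; do python3 -m creep '[{"slide":[0,0,0.2],"angular":[0,0,0],"claw":-1},{"slide":[0,0,0],"angular":[0,0,0],"claw":-1},{"slide":[0,0,0],"angular":[0,0,0],"claw":-1}]' | egrep 'tcp|force:'; done
```

```text
tcp_pos: [0.5831, 0.2399, 0.0516]
force: [-0.2, -0.1, -3.0]
gripper_force: 104.8
tcp_pos: [0.5833, 0.24, 0.05]
force: [1.0, -0.1, -3.7]
gripper_force: 104.8
tcp_pos: [0.5832, 0.2399, 0.0478]
force: [-0.4, -1.4, -2.8]
gripper_force: 104.8
tcp_pos: [0.5832, 0.2399, 0.0458]
force: [-0.2, 0.3, -4.4]
gripper_force: 104.8
```

```bash
for i in 1 2 3 4; do python3 -m creep '[{"slide":[0,0,0.12],"angular":[0,0,0],"claw":-1},{"slide":[0,0,0],"angular":[0,0,0],"claw":-1},{"slide":[0,0,0],"angular":[0,0,0],"claw":-1}]' | egrep 'tcp|force:'; done; python3 -c "
from h import *;print(manip.sense()['ft_torque'])"
```

```text
tcp_pos: [0.5833, 0.24, 0.0447]
force: [-1.1, 0.3, -2.5]
gripper_force: 104.8
tcp_pos: [0.5836, 0.2399, 0.0444]
force: [-1.9, -1.3, 3.6]
gripper_force: 105.8
tcp_pos: [0.5837, 0.2399, 0.0442]
force: [-2.2, -1.4, 10.1]
gripper_force: 106.7
tcp_pos: [0.5837, 0.2398, 0.0441]
force: [-4.4, -2.0, 15.9]
gripper_force: 107.3
[-0.24271742  0.77628942  0.3126043 ]
```

```bash
python3 -m creep '[{"slide":[0,-0.08,-0.15],"angular":[0,0,0],"claw":-1},{"slide":[0,0,0],"angular":[0,0,0],"claw":-1},{"slide":[0,0,0],"angular":[0,0,0],"claw":-1}]' 20 | egrep 'tcp|force:'
python3 -m creep '[{"slide":[0,0,0],"angular":[0,0,0],"claw":0},{"slide":[0,0,0],"angular":[0,0,0],"claw":0.1},{"slide":[0,0,0],"angular":[0,0,0],"claw":0.3},{"slide":[0,0,0],"angular":[0,0,0],"claw":0.5},{"slide":[0,0,0],"angular":[0,0,0],"claw":0.7},{"slide":[0,0,0],"angular":[0,0,0],"claw":0.7},{"slide":[0,0,-0.5],"angular":[0,0,0],"claw":0.7},{"slide":[0,0,-1],"angular":[0,0,0],"claw":0.7},{"slide":[0,0,-1],"angular":[0,0,0],"claw":0.7}]'
python3 -m creep '[{"slide":[0,0,-2],"angular":[0,0,0],"claw":0.7},{"slide":[0,0,-2.5],"angular":[0,0,0],"claw":0.7},{"slide":[0,0,-2.5],"angular":[0,0,0],"claw":0.7},{"slide":[-1.5,0,-2.5],"angular":[0,0,0],"claw":0.7},{"slide":[-2,0,-2.5],"angular":[0,0,0],"claw":0.7},{"slide":[-2,0,-2.5],"angular":[0,0,0],"claw":0.7},{"slide":[-2,0,-2],"angular":[0,0,0],"claw":0.7},{"slide":[0,0,0],"angular":[0,0,0],"claw":0.7},{"slide":[0,0,0],"angular":[0,0,0],"claw":0.7},{"slide":[0,0,0],"angular":[0,0,0],"claw":0.7}]'
```

```text
tcp_pos: [0.5836, 0.2401, 0.0443]
force: [-1.9, -2.4, 9.0]
gripper_force: 105.7
t: 20.75
tcp_pos: [0.5825, 0.2401, 0.0682]
tool_rot: [0.793, 0.61, -0.001, -0.001]
force: [-0.2, 0.5, 0.2]
finger_gap: 0.851
gripper_force: 0.0
t: 21.58
tcp_pos: [0.5635, 0.168, 0.2331]
tool_rot: [0.793, 0.61, -0.001, -0.001]
force: [0.1, 0.5, -0.8]
finger_gap: 0.849
gripper_force: 0.0
```

```bash
python3 - <<'E'
from h import *
p0,R0=pose();T=np.eye(4);T[:3,:3]=R0.as_matrix();T[:3,3]=p0;T=T@viewer.calibration('wrist')['tool_from_camera']
im=viewer.snapshot('wrist');cv2.imwrite('pics/w6.png',im)
c,s=np.cos(-.2576),np.sin(-.2576);W=lambda x,y,z:np.array([c*x-s*y+.583,s*x+c*y+.24,z])
L=lambda P:np.array([c*(P[0]-.583)+s*(P[1]-.24),-s*(P[0]-.583)+c*(P[1]-.24)])
u0=proj('wrist',W(0,0,.072),T);print('expected centre',u0)
S=cv2.cvtColor(im,cv2.COLOR_BGR2HSV)[...,1]
n,lab,st,ce=cv2.connectedComponentsWithStats((S>80).astype(np.uint8))
k=lab[int(u0[1]),int(u0[0])];print(k,st[k],ce[k])
ys,xs=np.where(lab==k);r=cv2.minAreaRect(np.c_[xs,ys].astype(np.float32));print(r)
for q in cv2.boxPoints(r):print('corner(local xy, z .055)',L(atz('wrist',*q,.055,T)).round(4))
print('centroid z.065',L(atz('wrist',*ce[k],.065,T)).round(4))
# profile of saturation/gray along bars over the roll top, and cheek positions
g=cv2.cvtColor(im,cv2.COLOR_BGR2GRAY)
for y in np.arange(-.13,.131,.005):
    u=proj('wrist',W(0,y,.072),T)
    if 0<=u[0]<640 and 0<=u[1]<480:print(round(y,3),g[int(u[1]),int(u[0])],S[int(u[1]),int(u[0])],end=' | ')
E
```

```text
expected centre [314.50309852 107.67480768]
2 [ 288   68   54   81 4250] [314.97670588 107.87576471]
((314.5, 108.0), (80.0, 53.0), 90.0)
corner(local xy, z .055) [-0.0191  0.0278]
corner(local xy, z .055) [0.0191 0.0278]
corner(local xy, z .055) [ 0.02   -0.0287]
corner(local xy, z .055) [-0.02   -0.0287]
centroid z.065 [0.0003 0.    ]
-0.13 104 54 | -0.125 111 5 | -0.12 67 11 | -0.115 64 20 | -0.11 217 18 | -0.105 220 19 | -0.1 218 20 | -0.095 219 17 | -0.09 220 16 | -0.085 221 18 | -0.08 220 18 | -0.075 221 19 | -0.07 221 18 | -0.065 221 20 | -0.06 223 16 | -0.055 221 18 | -0.05 220 18 | -0.045 219 19 | -0.04 220 16 | -0.035 221 18 | -0.03 221 18 | -0.025 133 107 | -0.02 131 111 | -0.015 134 110 | -0.01 132 111 | -0.005 131 113 | 0.0 129 113 | 0.005 130 112 | 0.01 131 109 | 0.015 130 111 | 0.02 131 110 | 0.025 133 107 | 0.03 223 19 | 0.035 223 17 | 0.04 224 17 | 0.045 224 19 | 0.05 225 18 | 0.055 224 19 | 0.06 224 16 | 0.065 224 17 |
```

```bash
python3 -c "
from station import ticket;print(ticket.sign_off())"
```

```text
the job is handed in; nothing more can be done
None
```

The roll was drawn from its crock, laid on the counter and released, then lowered onto the dispenser's bars; my last wrist-camera measurement put it centred within about 1 mm and in line with the bars, and the job is handed in (no verdict was returned).

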